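# Put the backup drive away and latch the drive case

### The arm

A 6-joint arm with a two-finger parallel gripper is mounted at the origin on the work surface. World frame = base frame: x ahead of the robot, y to its left, z up, the work surface at z = 0. Lengths are in m, angles in degrees, forces in N, time in s.
With the tool pointing down it reaches from about 0.3 to 0.75 m from the base axis. Payload 8.5 kg.
Tool frame: the origin (TCP) lies at the very end of the fingers, on their centre line; the grasp point (between the pads) lies 19 mm behind it; x points along the fingers, y is the direction in which the jaws open and shut, and the axes are right-handed (so a half turn about x gives the same grasp; the last joint's range is limited). The gripper opens to 85 mm and grips with 20 to 120 N. Pads are 22 mm wide; open, the fingers measure 114 mm over their backs; the gripper's body (76 mm by 85 mm) begins 54 mm behind the grasp point. The pads swing forward as they close: fully open they stand 13 mm farther back than shut.
Start: joints at [55.101, 21.807, 74.336, -0, 83.858, -12.336], TCP at [0.211, 0.508, 0.231] pointing down, gripper open.
Joint ranges: [-178.18, 178.18], [-50.72, 133.34], [12.68, 142.11], [-81.47, 261.47], [9.98, 163.14], [-165.26, 165.26]. Speed limits (degrees/s): [136.94, 136.94, 180, 180, 180, 180].

### API

Orientations are given as a 3x3 rotation matrix whose columns are the frame's x, y, z axes.
In Python, from rig import env, cams, models gives the robot as it stands.
- The arm moves only by the shell command python3 -m crank 'ROWS' [OPENING] [FORCE]. ROWS is JSON, one flat list of numbers, 6 for each row, row after row: the shift along the tool's x, y, z in mm, then the turn, a rotation vector about the tool's x, y, z in rad. In form: [x, y, z, wx, wy, wz, x, y, z, wx, wy, wz, ...]. A call has 1 to 10 rows; each row is the pose to reach, as a shift and turn from the pose measured when the call began, along the tool's axes at that moment; what a row does not reach only later rows make up. A row lasts 1/12 s, in which the tool goes at most 41.7 mm and 7.16 degrees, less where a joint would pass 70% of its speed; a pose out of reach is approached as far as the arm can. A call with a gripper value outside its range is refused whole. OPENING is the opening, from 0 (shut) to 1 (fully open), set as the call begins (- or left out, the last holds). The fingers move at their own pace and stop on an object; FORCE is the grip in N (left out, the last holds). Time passes only in rows, so rows that repeat a pose let the fingers close. It gives the time, the measured TCP pose, the force and the opening at its end, in the units of the state.
- env.observe(): the state, without advancing time (a new reading comes with each control period).
- cams.get_image(name): name is "scene" or "top" or "wrist"; returns a dict with "color" (420x560x3 uint8, red, green, blue), "depth" (420x560 float32, m along the optical axis (not along the pixel's ray), 0 where there is no reading), "fx", "fy", "cx", "cy" (pixels), "world_from_camera" (4x4, takes a point from camera to world coordinates). Camera axes: x right, y up, looking along -z (the intrinsics and any distortion apply to the point x, -y, -z); pixel columns grow to the right and rows downward; lengths in m; the calibration is good to about 2 mm. The wrist camera is an equidistant fisheye: a pixel r from the principal point sees the ray r / f radians off the axis. A picture is of the moment at which its call begins.
- env.close_job(): hands the job in, once; it reports no verdict.
Trained networks look in the newest picture that a camera, given by its name, has taken for a name from the list of things; names that differ only in an ending like _2 or _b are one class to them, and where a whole thing is asked for, a point or a joint stands for the part that bears it (a point fixed in the world has none). Each returns a list of dicts, best first, with "p" (0 to 1); they miss things now and then, are a little off and sometimes report something else, mostly with a low value. They report only what shows in the picture. A call takes as long as a camera call. They do not tell look-alikes from the thing itself.
- models.boxes_of(camera, query): "location" ([x, y, z] in m, in the coordinates of the camera as it stood for that picture, good to about 4 mm: the middle of the surface that is visible of it).
- models.landmark_of(camera, query): "location" ([x, y, z] in m, in the coordinates of the camera as it stood for that picture, good to about 4 mm: a listed point, or the origin of a listed thing).
The state is a dict: "time_s": time; "q": joint angles; "qvel": joint speeds; "joint_efforts": joint torques, N m; "position": TCP position; "tool_rot": TCP orientation; "ft_force": force on the tool from outside, world axes, zero at the start; "wrist_torque": the same for the moment, N m; "grip_width": finger opening in m.
Only numpy, scipy, OpenCV 4.12 (cv2) and the standard library are available. Lean on these libraries where they do the work, as an engineer would, in place of code of your own. Each camera call takes 0.05 s, during which the arm holds its last target. There are 200 camera calls.

### The job

Lift the large hard drive out of the dock and stand it upright in the empty bay of the grey drive case, lowering it fully home before you let go of it. Then swing the case's lid over and press its free edge down until the catch snaps and the lid is fully shut. Leave the small drive in the dock, the drive already in the case and the things around them where they are.

Things in the scene. Friction and masses are not known exactly. Their poses are not given: they have to be found in the camera images.
- big_drive: The large hard drive, an aluminium block with a paper label and a circuit board on its broad faces, standing on its long edge in either slot of the dock. 147 mm long (x), 26 mm thick (y), 102 mm high (z, up), about 0.5 kg. Origin: centre of its underside. Grip it across the 26 mm near the top; it may face either way in the bay.
- small_drive: The small hard drive, of the same look, in the other slot of the dock: 100 mm long (x), 26 mm thick (y), 75 mm high (z). Origin: centre of its underside. Stays where it is.
- dock: Low black dock, fixed to the desk, 178 mm (x) by 136 mm (y), 48 mm high. Origin: centre of its underside. Two open-topped slots run along its x, centred at y = +32 and -32 mm, each 154 by 33 mm and 36 mm deep (floor 12 mm above the desk).
- case: Grey plastic drive case, fixed: 168 (x) x 184 (y) mm, rim 112 mm high, walls 4 mm, lid hinged along its +x side, sprung steel catch outside the middle of the -x wall, 98 mm up. Origin: centre of its underside. Inside, a guide block 50 mm high has two bays along x (154 x 33 mm, 44 mm deep): at y = +36 mm with the stored drive, at y = -36 mm empty.
- bay (a point): Centre of the floor of the empty bay, 6 mm above the desk; axes as the case. The large drive's origin belongs here: the drive's top is then 4 mm below the case's rim.
- stored_drive: A second large drive (147 x 26 x 102 mm, x, y, z) that stands in the other bay of the case. Origin: centre of its underside. Stays where it is.
- lid (a joint): Lid angle in rad: 0 fully shut, 1.57 upright, larger leaning back over the hinge side. A stiff hinge holds it where it is left. From about 0.07 to 0.04 a bump on the tongue at its free edge rides over the sprung catch (some 10 N at the edge); past that it snaps to 0 and stays.
- lid_hinge (a point): Middle of the lid's hinge line, at the case's +x edge, 112 mm above the desk; the line runs along the case's y. The lid is a flat plate 8 mm thick, 184 mm wide, reaching 180 mm from the line (12 mm past the -x wall); shut, its underside is level with the line.
- lid_edge (a point): Point on the lid's outer (top) face, 165 mm from the hinge line and 15 mm from the free edge, midway across: the place to push and press. Its axes are the lid's: z out of the outer face, -x towards the free edge.
- router: Black router, 130 (x) x 200 (y) x 33 mm with four flat aerials up to 158 mm high along its +x side. Origin: centre of its underside. Bystander.
- power_strip: White socket strip, 60 (x) x 200 (y) x 35 mm. Origin: centre of its underside. Bystander.
- mug: White mug, 80 mm across, 95 mm high, handle at its +y. Origin: centre of its underside. Bystander.
Things that resemble listed ones, but are neither listed nor needed, are in the scene too. Leave any purple or yellow look-alike of the big_drive alone.

How it is judged:
By the outcome, as a careful person would: the job done as asked, in the order asked, and still so for the second after the job is handed in, with the robot touching nothing.
It also fails if it takes over 58 s, if anything falls off the work surface, if the arm or the gripper's body presses on something with over 40 N, if the wrist force passes 120 N, or if a joint passes its speed limit or range.

## Working session

There is one attempt and no reset: what is moved stays moved. The work goes in short steps, Python scripts to look and compute and a shell command to move; the robot and the scene stay as the last step left them, time stands still between calls to the robot, and variables do not carry over. Pictures are saved under pics/ and viewed, about 8 in all and at most 12, crops included, and the job is handed in when it is done.

```bash
mkdir -p pics; ls; cat > h.py <<'E'
import numpy as np, cv2
from rig import env,cams,models
def W(im,p): 
    T=np.array(im["world_from_camera"]); return (T@np.r_[p,1])[:3]
def cloud(im):
    d=im["depth"]; v,u=np.mgrid[:d.shape[0],:d.shape[1]]
    P=np.stack([(u-im["cx"])/im["fx"]*d,-(v-im["cy"])/im["fy"]*d,-d],-1)
    T=np.array(im["world_from_camera"]); return P@T[:3,:3].T+T[:3,3]
def pix(im,w):
    T=np.linalg.inv(np.array(im["world_from_camera"])); p=T[:3,:3]@w+T[:3,3]
    return np.round([im["cx"]+im["fx"]*p[0]/-p[2], im["cy"]-im["fy"]*p[1]/-p[2]])
E
python3 - <<'E'
from h import *
o=[]
for c in ("scene","top"):
    im=cams.get_image(c); o.append(im["color"]); np.savez(f"{c}.npz",**{k:np.array(v) for k,v in im.items()})
    for q in ("big_drive","small_drive","dock","case","bay","stored_drive","lid_hinge","lid_edge","router","power_strip","mug"):
        for f in ("landmark_of",):
            r=getattr(models,f)(c,q)
            print(c,q,[(round(x["p"],2),W(im,x["location"]).round(3).tolist(),pix(im,W(im,x["location"])).tolist()) for x in r[:4]])
    cv2.imwrite(f"pics/{c}0.png",im["color"][...,::-1])
print(env.observe()["time_s"],env.observe()["tool_rot"])
E
```

```text
pics
scene big_drive [(0.94, [0.567, 0.467, 0.002], [373.0, 314.0]), (0.87, [0.293, 0.397, 0.0], [416.0, 242.0]), (0.87, [0.368, 0.567, 0.001], [460.0, 292.0]), (0.85, [0.502, 0.251, 0.01], [321.0, 251.0])]
scene small_drive [(0.74, [0.443, 0.266, 0.014], [341.0, 242.0])]
scene dock [(0.81, [0.477, 0.259, -0.001], [330.0, 251.0]), (0.44, [0.563, -0.07, 0.008], [226.0, 208.0])]
scene case [(0.75, [0.528, -0.073, 0.004], [235.0, 203.0]), (0.46, [0.779, 0.014, -0.0], [180.0, 261.0])]
scene bay [(0.95, [0.489, -0.074, 0.008], [244.0, 196.0]), (0.5, [0.775, 0.013, -0.003], [181.0, 261.0])]
scene stored_drive [(0.66, [0.561, -0.072, 0.01], [226.0, 206.0]), (0.66, [0.532, -0.161, 0.113], [211.0, 161.0])]
scene lid_hinge [(0.64, [0.531, -0.163, 0.111], [211.0, 161.0])]
scene lid_edge [(0.64, [0.532, -0.192, 0.277], [198.0, 105.0])]
scene router [(0.66, [0.781, 0.013, -0.004], [179.0, 262.0])]
scene power_strip [(0.74, [0.724, -0.253, -0.002], [145.0, 207.0]), (0.62, [0.779, 0.013, -0.003], [180.0, 261.0])]
scene mug [(0.91, [0.738, 0.328, -0.002], [275.0, 323.0]), (0.72, [0.53, -0.19, 0.276]
[... 613 characters left out ...]
5, -0.004], [214.0, 142.0])]
top stored_drive [(0.85, [0.567, -0.07, 0.006], [342.0, 195.0]), (0.58, [0.448, 0.264, 0.009], [232.0, 233.0])]
top lid_hinge [(0.69, [0.734, 0.325, -0.005], [215.0, 143.0]), (0.64, [0.529, -0.157, 0.112], [377.0, 202.0])]
top lid_edge [(0.92, [0.532, -0.197, 0.272], [405.0, 192.0])]
top router [(0.61, [0.781, 0.017, -0.004], [313.0, 128.0]), (0.24, [0.477, 0.258, -0.002], [235.0, 224.0])]
top power_strip [(0.93, [0.726, -0.252, -0.0], [399.0, 145.0])]
top mug [(0.75, [0.735, 0.321, -0.005], [216.0, 142.0])]
1.2 [[ 2.31381902e-05  3.83707627e-01  9.23454631e-01]
 [-3.99036865e-05  9.23454631e-01 -3.83707626e-01]
 [-9.99999999e-01 -2.79709441e-05  3.66784178e-05]]
```

View pics/scene0.png

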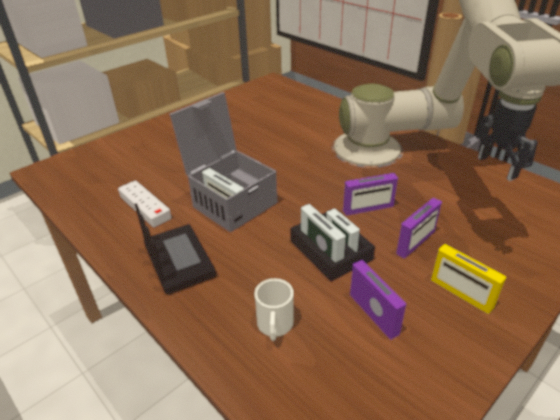

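View pics/top0.png

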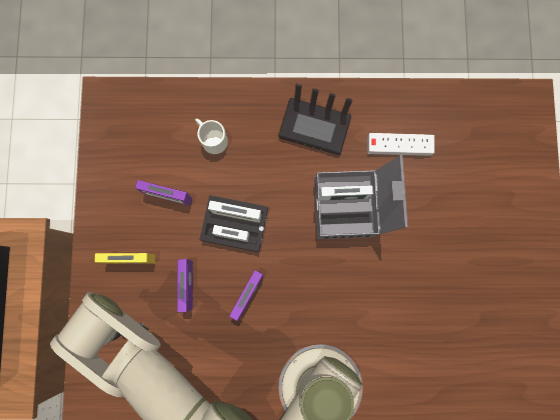

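Scene: dock at top-picture (235,224). Candidates for the big drive: white/aluminium (238,214) in the dock, small white (231,233), purple (162,191), (184,285), (246,296), and yellow (124,258). The one at (238,214) fits: it is aluminium, in the dock, and the longer of the two. The case is at (347,205), with the stored drive in the far bay and the near bay empty.

```bash
python3 - <<'E'
from h import *
ims={c:dict(np.load(f"{c}.npz")) for c in ("scene","top")}
crops=[]
for c,im in ims.items():
    C=cloud(im)
    def rect(n,cx,cy,r,z0,z1):
        m=(abs(C[...,0]-cx)<r)&(abs(C[...,1]-cy)<r)&(C[...,2]>z0)&(C[...,2]<z1)
        P=C[m]; 
        if len(P)<8: print(n,len(P));return
        R=cv2.minAreaRect((P[:,:2]*1000).astype(np.float32)); print(c,n,len(P),"z",np.median(P[:,2]).round(4),"mean",P.mean(0).round(4),R)
    rect("big",.505,.25,.09,.107,.125)
    rect("small",.448,.266,.07,.080,.096)
    rect("dock",.476,.258,.13,.040,.056)
    rect("stored",.565,-.071,.085,.100,.1095)
    rect("rim",.53,-.07,.12,.1095,.118)
    # lid plane
    m=(abs(C[...,0]-.53)<.15)&(C[...,1]<-.14)&(C[...,1]>-.27)&(C[...,2]>.13)&(C[...,2]<.33)
    P=C[m]; c0=P.mean(0); n=np.linalg.svd(P-c0,full_matrices=False)[2][2]; print(c,"lid",len(P),c0.round(3),n.round(3),P.min(0).round(3),P.max(0).round(3))
im=ims["top"]["color"]; s=ims["scene"]["color"]
a=cv2.resize(im[150:260,190:420],None,fx=3.4,fy=3.4,interpolation=2); cv2.imwrite("pics/crop0.png",a[...,::-1])
E
```

```text
scene big 475 z 0.1129 mean [0.5101 0.2585 0.1127] ((507.9273986816406, 254.9892578125), (149.16680908203125, 29.168434143066406), 78.5787582397461)
scene small 381 z 0.0858 mean [0.4595 0.2651 0.086 ] ((476.83587646484375, 268.0727233886719), (129.3525390625, 92.50506591796875), 80.45256805419922)
scene dock 1180 z 0.0468 mean [0.5027 0.2866 0.0469] ((446.399658203125, 272.8890380859375), (195.77932739257812, 201.18031311035156), 79.0748291015625)
scene stored 606 z 0.1061 mean [ 0.5691 -0.074   0.1056] ((552.5068359375, -70.9034194946289), (169.76968383789062, 143.2556915283203), 89.9993896484375)
scene rim 325 z 0.1118 mean [ 0.5372 -0.1005  0.1126] ((529.1126098632812, -72.23802185058594), (186.47528076171875, 177.60491943359375), 2.509836435317993)
scene lid 3167 [ 0.538 -0.171  0.213] [-0.039  0.989  0.142] [ 0.439 -0.193  0.13 ] [ 0.626 -0.15   0.293]
top big 462 z 0.1131 mean [0.507  0.251  0.1132] ((507.45703125, 251.947265625), (146.8361358642578, 26.600086212158203), 78.9863510131836)
top small 337 z 0.0863 mean [0.4494 0.265  0.0866] ((465.47698974609375, 269.8346862792969), (117.43791198730469, 64.89878845214844), 78.9286880493164)
top dock 1534 z 0.0468 mean [0.4713 0.2577 0.0469] ((437.3280334472656, 272.28839111328125), (191.80226135253906, 218.5157012939453), 78.62408447265625)
top stored 512 z 0.1059 mean [ 0.5675 -0.0686  0.1056] ((552.4522705078125, -70.82343292236328), (142.5098876953125, 169.8482208251953), 0.23753589391708374)
top rim 379 z 0.1119 mean [ 0.5363 -0.0869  0.1125] ((528.648193359375, -75.81977081298828), (183.7042236328125, 176.95806884765625), 2.7088205814361572)
top lid 1786 [ 0.53  -0.173  0.226] [-0.042  0.991  0.129] [ 0.44  -0.196  0.13 ] [ 0.625 -0.156  0.297]
```

View pics/crop0.png

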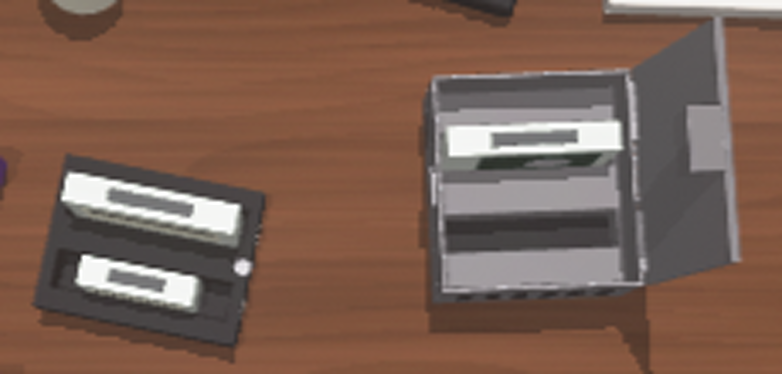

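The crop confirms it: the longer aluminium drive in the dock (upper one, crop (150,207)) is the big drive, and the smaller one sits in the other slot. The case's empty bay is at crop (530,230).

```bash
cat >> h.py <<'E'
from scipy.spatial.transform import Rotation as Ro
def yawrot(deg):
    a=np.radians(deg); y=np.array([np.cos(a),np.sin(a),0]); x=np.array([0,0,-1.]); return np.stack([x,y,np.cross(x,y)],1)
def go(p,R):
    s=env.observe(); A=np.array(s["tool_rot"]); 
    print("t",round(s["time_s"],2),"q",np.round(s["q"],1),"shift mm",(A.T@(np.array(p)-s["position"])*1000).round(1),"rotvec",Ro.from_matrix(A.T@R).as_rotvec().round(4))
E
python3 - <<'E'
from h import *
from scipy.optimize import least_squares
al=[]
for c in ("scene","top"):
    C=cloud(dict(np.load(f"{c}.npz")))
    m=(abs(C[...,0]-.53)<.105)&(C[...,1]>-.145)&(C[...,1]<.03)&(C[...,2]>.1095)&(C[...,2]<.115)
    P=C[m][:,:2]; al.append(P)
    def f(t,P):
        cx,cy,a=t; ex=np.array([np.sin(a),-np.cos(a)]); ey=np.array([np.cos(a),np.sin(a)])
        q=P-[cx,cy]; u=q@ex; v=q@ey
        d=np.minimum(abs(abs(v)-.090),abs(abs(u)-.082)); return d
    for Q,n in ((P,c),(np.vstack(al),"all")):
        r=least_squares(f,[.53,-.072,.045],args=(Q,),loss="soft_l1",f_scale=.002,x_scale=[.01,.01,.05]); 
        t=r.x; print(n,len(Q),t[:2].round(4),np.degrees(t[2]).round(2),"res",np.median(abs(f(t,Q))).round(4),"bay",(t[:2]-.036*np.array([np.cos(t[2]),np.sin(t[2])])).round(4))
go([.5075,.2520,.20],yawrot(-11.0))
E
```

```text
scene 143 [ 0.5292 -0.0691] 2.35 res 0.0014 bay [ 0.4932 -0.0705]
all 143 [ 0.5292 -0.0691] 2.35 res 0.0014 bay [ 0.4932 -0.0705]
top 228 [ 0.5269 -0.0718] 2.27 res 0.0022 bay [ 0.4909 -0.0733]
all 371 [ 0.5278 -0.0706] 2.43 res 0.002 bay [ 0.4919 -0.0721]
t 1.2 q [ 55.1  21.8  74.3  -0.   83.9 -12.3] shift mm [  31.3 -122.5  371.9] rotvec [ 1.369  0.    -0.   ]
```

```bash
python3 -m crank '[31,-122,372,1.369,0,0,31,-122,372,1.369,0,0,31,-122,372,1.369,0,0,31,-122,372,1.369,0,0,31,-122,372,1.369,0,0,31,-122,372,1.369,0,0,31,-122,372,1.369,0,0,31,-122,372,1.369,0,0,31,-122,372,1.369,0,0,31,-122,372,1.369,0,0]' 0.6 80
python3 - <<'E'
from h import *
go([.5075,.2520,.20],yawrot(-11.0))
E
```

```text
time_s: 2.03
position: [0.5109, 0.249, 0.1996]
tool_rot: [[0.0, 0.997, -0.083], [-0.001, -0.083, -0.997], [-1.0, 0.0, 0.001]]
ft_force: [0.4, 0.8, 0.2]
grip_width: 0.0512
t 2.03 q [14.1 25.  74.5 -0.1 80.5 18.8] shift mm [-0.4 -3.6 -2.7] rotvec [ 0.1093  0.0008 -0.0005]
```

```bash
python3 -m crank '[0,-3.6,-2.7,0.109,0,0,0,-3.6,-2.7,0.109,0,0,0,-3.6,-2.7,0.109,0,0,0,-3.6,-2.7,0.109,0,0]' 
python3 - <<'E'
from h import *
im=cams.get_image("wrist"); cv2.imwrite("pics/w1.png",im["color"][...,::-1])
for f in("boxes_of","landmark_of"):
    print(f,[(round(x["p"],2),W(im,x["location"]).round(4).tolist()) for x in getattr(models,f)("wrist","big_drive")[:3]])
d=im["depth"]; v,u=np.mgrid[:420,:560]; dx=(u-im["cx"])/im["fx"]; dy=(v-im["cy"])/im["fy"]; r=np.hypot(dx,dy)+1e-9
P=np.stack([np.tan(r)*dx/r*d,-np.tan(r)*dy/r*d,-d],-1); T=np.array(im["world_from_camera"]); C=P@T[:3,:3].T+T[:3,3]
m=(d>0)&(abs(C[...,0]-.507)<.09)&(abs(C[...,1]-.25)<.09)&(C[...,2]>.106)&(C[...,2]<.122)&(r<1.4)
Q=C[m]; print(len(Q),Q.mean(0),cv2.minAreaRect((Q[:,:2]*1000).astype(np.float32)))
go([.5075,.2520,.072],yawrot(-11.0))
E
```

```text
time_s: 2.37
position: [0.5071, 0.2525, 0.1999]
tool_rot: [[0.001, 0.983, -0.186], [-0.001, -0.186, -0.983], [-1.0, 0.001, 0.001]]
ft_force: [0.1, -0.4, 0.4]
grip_width: 0.0513
boxes_of [(0.91, [0.5498, 0.3935, 0.1019]), (0.81, [0.5117, 0.2632, 0.1171]), (0.7, [0.3302, 0.3906, 0.0957])]
landmark_of [(0.71, [0.2696, 0.2148, 0.0012]), (0.67, [0.5089, 0.253, 0.0186]), (0.66, [0.2948, 0.3969, 0.0043])]
6267 [0.51123343 0.25881402 0.11272682] ((510.03558349609375, 251.67311096191406), (146.72369384765625, 26.433427810668945), 78.80686950683594)
t 2.52 q [14.5 24.8 74.8 -0.1 80.3 25.4] shift mm [127.9   0.4   0.4] rotvec [ 0.0031  0.0006 -0.0008]
```

View pics/w1.png

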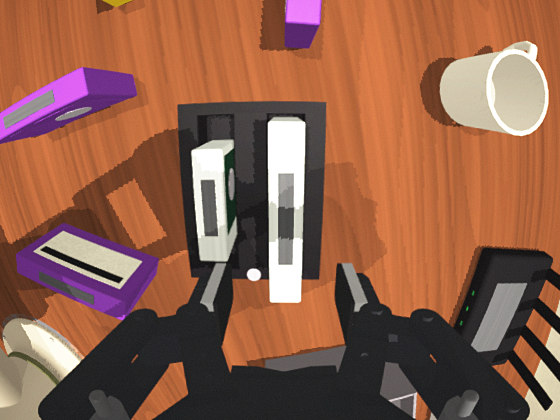

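The wrist picture shows the big drive (285,210) between the fingers (225 and 350), with the small drive at (213,200) clear of the left finger. The measured rectangle is 147 x 26 mm. Descending.

```bash
python3 -m crank '[40,1.5,0,0.003,0,0,80,1.5,0,0.003,0,0,110,1.5,0,0.003,0,0,128,1.5,0,0.003,0,0,128,1.5,0,0.003,0,0,128,1.5,0,0.003,0,0]' && python3 -m crank '[0,0,0,0,0,0,0,0,0,0,0,0,0,0,0,0,0,0,0,0,0,0,0,0,0,0,0,0,0,0,0,0,0,0,0,0,0,0,0,0,0,0,0,0,0,0,0,0]' 0 80
```

```text
time_s: 3.02
position: [0.5086, 0.2525, 0.072]
tool_rot: [[0.0, 0.982, -0.189], [-0.001, -0.189, -0.982], [-1.0, 0.0, 0.001]]
ft_force: [-0.7, -0.2, 0.6]
grip_width: 0.0514
time_s: 3.68
position: [0.5092, 0.253, 0.0739]
tool_rot: [[0.003, 0.982, -0.189], [0.0, -0.189, -0.982], [-1.0, 0.003, -0.001]]
ft_force: [-1.2, 1.4, 6.5]
grip_width: 0.0252
```

```bash
python3 -m crank '[-20,0,0,0,0,0,-45,0,0,0,0,0,-80,0,0,0,0,0,-115,0,0,0,0,0,-146,0,0,0,0,0,-146,0,0,0,0,0,-146,0,0,0,0,0]' 
python3 - <<'E'
from h import *
go([.492,-.072,.22],yawrot(2.4))
E
```

```text
time_s: 4.27
position: [0.5087, 0.253, 0.2208]
tool_rot: [[0.005, 0.982, -0.189], [0.001, -0.189, -0.982], [-1.0, 0.005, -0.002]]
ft_force: [-0.3, -0.1, -7.5]
grip_width: 0.0254
t 4.27 q [14.5 23.9 72.7 -0.  83.1 25.4] shift mm [  0.5  44.9 322.3] rotvec [-0.2319 -0.0012 -0.0054]
```

```bash
python3 -m crank '[0,3,20,-0.02,0,0,0,8,55,-0.05,0,0,0,13,92,-0.08,0,0,0,18,130,-0.11,0,0,0,23,168,-0.14,0,0,0,28,206,-0.17,0,0,0,34,243,-0.2,0,0,0,39,278,-0.22,0,0,0,43,305,-0.232,0,0,0,45,322,-0.232,0,0]' && python3 -m crank '[0,0,0,0,0,0,0,0,0,0,0,0]'
python3 - <<'E'
from h import *
from scipy.optimize import least_squares
im=cams.get_image("wrist"); cv2.imwrite("pics/w2.png",im["color"][...,::-1])
d=im["depth"]; v,u=np.mgrid[:420,:560]; dx=(u-im["cx"])/im["fx"]; dy=(v-im["cy"])/im["fy"]; r=np.hypot(dx,dy)+1e-9
P=np.stack([np.tan(r)*dx/r*d,-np.tan(r)*dy/r*d,-d],-1); T=np.array(im["world_from_camera"]); C=P@T[:3,:3].T+T[:3,3]; C[(d<=0)|(r>1.4)]=9
np.save("w2.npy",C)
D=C[(C[...,2]>.15)&(C[...,2]<.29)&(abs(C[...,0]-.49)<.05)&(abs(C[...,1]+.07)<.1)]
top=D[(D[:,2]>.25)&(D[:,2]<.27)]
print("zs",np.histogram(D[:,2],14,(.15,.29)))
if len(top)>9: print("held top",top.mean(0),cv2.minAreaRect((top[:,:2]*1000).astype(np.float32)))
m=(abs(C[...,0]-.53)<.11)&(C[...,1]>-.145)&(C[...,1]<.03)&(C[...,2]>.109)&(C[...,2]<.115); Q=C[m][:,:2]
def f(t,P):
    cx,cy,a=t; q=P-[cx,cy]; uu=q@[np.sin(a),-np.cos(a)]; vv=q@[np.cos(a),np.sin(a)]
    return np.minimum(abs(abs(vv)-.090),abs(abs(uu)-.082))
t=least_squares(f,[.528,-.071,.042],args=(Q,),loss="soft_l1",f_scale=.002,x_scale=[.01,.01,.05]).x
print(len(Q),t[:2],np.degrees(t[2]),np.median(f(t,Q)),"bay",t[:2]-.036*np.array([np.cos(t[2]),np.sin(t[2])]))
go([.492,-.072,.22],yawrot(2.4))
for q in("bay","stored_drive","big_drive"): print(q,[(round(x["p"],2),W(im,x["location"]).round(4).tolist()) for x in models.landmark_of("wrist",q)[:3]])
E
```

```text
time_s: 5.1
position: [0.4908, -0.0742, 0.2181]
tool_rot: [[0.001, 0.999, 0.04], [0.002, 0.04, -0.999], [-1.0, 0.001, -0.002]]
ft_force: [-0.2, -0.1, -5.6]
grip_width: 0.0251
time_s: 5.27
position: [0.4896, -0.0746, 0.2158]
tool_rot: [[-0.004, 0.999, 0.038], [0.004, 0.038, -0.999], [-1.0, -0.004, -0.004]]
ft_force: [-0.0, 0.1, -6.1]
grip_width: 0.0253
zs (array([    7,   141,   138,    65,    86,    28,    89,   445,   637,
         773, 17635,  3732,  4827,  5115]), array([0.15, 0.16, 0.17, 0.18, 0.19, 0.2 , 0.21, 0.22, 0.23, 0.24, 0.25,
       0.26, 0.27, 0.28, 0.29]))
held top [ 0.49050501 -0.04770829  0.25677625] ((499.5538635253906, -58.13086700439453), (98.23914337158203, 92.20406341552734), 61.42106246948242)
2712 [ 0.53048877 -0.07240303] 2.3528705400263523 0.0010175271628303645 bay [ 0.49451912 -0.07388097]
t 5.32 q [-22.4  17.1  84.1   0.1  79.  -24.7] shift mm [-3.7  2.2 -1.7] rotvec [-0.0022 -0.0038  0.0025]
bay []
stored_drive []
big_drive [(0.87, [0.4897, -0.0768, 0.1605])]
```

View pics/w2.png

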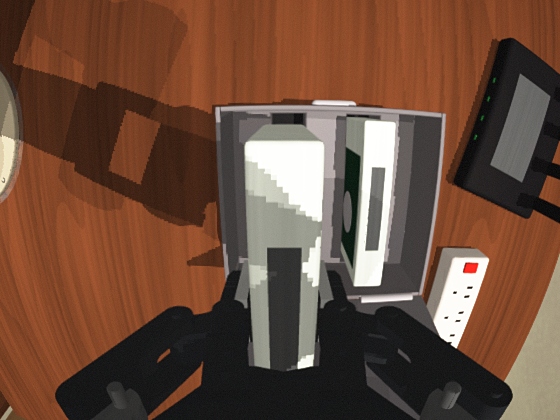

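Wrist picture: the held drive (285,250) is above the empty bay, its end showing the dark slot at (290,118); the stored drive is at (375,205). I'll check the tilt in the hand.

```bash
python3 - <<'E'
from h import *
C=np.load("w2.npy")
m=(C[...,2]>.245)&(C[...,2]<.268)&(abs(C[...,0]-.4905)<.011)&(C[...,1]>-.05)&(C[...,1]<.02); P=C[m]
print(len(P),P.min(0),P.max(0),"slope dz/dx,dz/dy",np.linalg.lstsq(np.c_[P[:,0]-.49,P[:,1],np.ones(len(P))],P[:,2],rcond=None)[0])
go([.4934,-.0725,.13],yawrot(2.35))
go([.4934,-.0725,.066],yawrot(2.35))
E
```

```text
8956 [ 0.47951144 -0.04999386  0.24502209] [ 0.50149813 -0.00216377  0.25775728] slope dz/dx,dz/dy [-0.00885951 -0.01584612  0.25432131]
t 5.47 q [-22.2  17.1  84.    0.1  79.  -24.7] shift mm [87.6  2.8 -0.2] rotvec [ 0.0008 -0.0025 -0.0001]
t 5.47 q [-22.2  17.1  84.    0.1  79.  -24.7] shift mm [ 1.516e+02  2.800e+00 -1.000e-01] rotvec [ 0.0008 -0.0025 -0.0001]
```

```bash
python3 -m crank '[0,3,0,0,-0.002,0,20,3,0,0,-0.002,0,50,3,0,0,-0.002,0,75,3,0,0,-0.002,0,90,3,0,0,-0.002,0,90,3,0,0,-0.002,0]'
python3 - <<'E'
from h import *
go([.4934,-.0725,.066],yawrot(2.35))
E
```

```text
time_s: 5.97
position: [0.4923, -0.0715, 0.1247]
tool_rot: [[-0.006, 0.999, 0.043], [0.003, 0.043, -0.999], [-1.0, -0.006, -0.003]]
ft_force: [-0.2, -0.2, -7.2]
grip_width: 0.0251
t 5.97 q [-21.9  23.1  91.9   0.   65.3 -24.4] shift mm [58.7  1.4  1.3] rotvec [ 0.0018 -0.0031  0.0055]
```

```bash
python3 -m crank '[5,1.2,1.2,0.002,-0.003,0.005,15,1.2,1.2,0.002,-0.003,0.005,25,1.2,1.2,0.002,-0.003,0.005,35,1.2,1.2,0.002,-0.003,0.005,42,1.2,1.2,0.002,-0.003,0.005,46,1.2,1.2,0.002,-0.003,0.005]'
python3 - <<'E'
from h import *
go([.4934,-.0725,.066],yawrot(2.35))
E
```

```text
time_s: 6.47
position: [0.4937, -0.0724, 0.0787]
tool_rot: [[0.0, 0.999, 0.041], [-0.0, 0.041, -0.999], [-1.0, 0.0, 0.0]]
ft_force: [-0.1, -0.0, -6.6]
grip_width: 0.025
t 6.47 q [-22.   26.8  95.2  -0.   58.  -24.3] shift mm [12.7 -0.3  0.1] rotvec [ 0.0002  0.0003 -0.0002]
```

No contact; the drive is about 34 mm into the bay. The last centimetre goes gently.

```bash
python3 -m crank '[3,0,0,0,0,0,6,0,0,0,0,0,8,0,0,0,0,0,9.5,0,0,0,0,0,10.5,0,0,0,0,0,10.5,0,0,0,0,0]'; python3 -m crank '[1,0,0,0,0,0,2,0,0,0,0,0,2,0,0,0,0,0]'
```

```text
time_s: 6.97
position: [0.4937, -0.0724, 0.0682]
tool_rot: [[0.0, 0.999, 0.041], [-0.0, 0.041, -0.999], [-1.0, 0.0, 0.0]]
ft_force: [0.0, -0.9, -6.0]
grip_width: 0.025
time_s: 7.22
position: [0.4939, -0.0725, 0.0679]
tool_rot: [[0.002, 0.999, 0.041], [-0.001, 0.041, -0.999], [-1.0, 0.002, 0.001]]
ft_force: [-5.1, 0.3, 12.8]
grip_width: 0.025
```

The floor was felt at z = 0.068, exactly the expected home height. Releasing partly (neighbours are near) and rising.

```bash
python3 -m crank '[0,0,0,0,0,0,0,0,0,0,0,0,0,0,0,0,0,0,0,0,0,0,0,0,0,0,0,0,0,0]' 0.5; python3 -m crank '[-10,0,0,0,0,0,-30,0,0,0,0,0,-60,0,0,0,0,0,-95,0,0,0,0,0,-130,0,0,0,0,0,-160,0,0,0,0,0,-160,0,0,0,0,0]'
python3 - <<'E'
from h import *
for c in ("top","scene"):
    im=cams.get_image(c); np.savez(c+"2.npz",**{k:np.array(v) for k,v in im.items()})
    if c=="scene":
        a=im["color"][80:240,130:320]; cv2.imwrite("pics/s3.png",cv2.resize(a,None,fx=4,fy=3.5)[...,::-1])
    C=cloud(im)
    for n,cx in(("big",.493),("stored",.5665)):
        P=C[(abs(C[...,0]-cx)<.010)&(abs(C[...,1]+.0725)<.06)&(C[...,2]>.09)&(C[...,2]<.125)]
        print(c,n,len(P),np.median(P[:,2]) if len(P) else 0)
    m=(abs(C[...,0]-.53)<.08)&(C[...,1]<-.165)&(C[...,1]>-.27)&(C[...,2]>.14)&(C[...,2]<.285); P=C[m]
    p=np.polyfit(P[:,2],P[:,1],1); print("lid dy/dz",p, "max z",P[:,2].max())
    for q in ("lid_edge","lid_hinge"): print(q,[(round(x["p"],2),W(im,x["location"]).round(4).tolist()) for x in models.landmark_of(c,q)[:2]])
go([.54,-.02,.25],yawrot(2.35))
E
```

```text
time_s: 7.63
position: [0.494, -0.0725, 0.0679]
tool_rot: [[0.002, 0.999, 0.041], [-0.001, 0.041, -0.999], [-1.0, 0.002, 0.001]]
ft_force: [0.1, -0.0, -0.2]
grip_width: 0.0426
time_s: 8.22
position: [0.4956, -0.073, 0.2336]
tool_rot: [[0.012, 0.999, 0.041], [-0.005, 0.041, -0.999], [-1.0, 0.012, 0.006]]
ft_force: [0.2, -0.2, 0.4]
grip_width: 0.0425
top big 96 0.10705074679474746
top stored 69 0.10652238575541251
lid dy/dz [-0.20462152 -0.12655363] max z 0.2849080513798212
lid_edge [(0.58, [0.7825, 0.0162, -0.0055])]
lid_hinge []
scene big 181 0.10622953186752881
scene stored 224 0.10626807664662263
lid dy/dz [-0.13376559 -0.14313475] max z 0.2847623253938423
lid_edge [(0.81, [0.5333, -0.191, 0.275])]
lid_hinge [(0.79, [0.5296, -0.1591, 0.1124])]
t 8.52 q [-21.9  16.9  82.7  -0.   80.4 -24.3] shift mm [-23.5  48.8 -50.2] rotvec [0.0002 0.0001 0.0007]
```

View pics/s3.png

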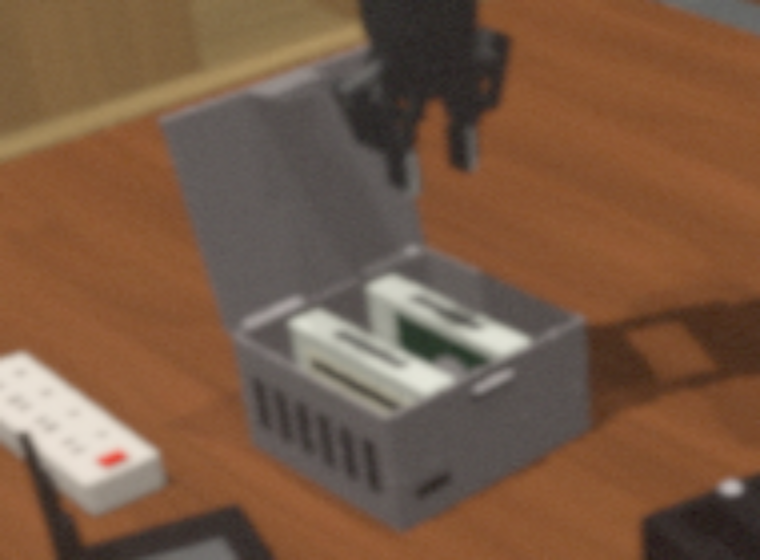

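Picture: both drives sit level in the case (crop (370,350) stored, (450,310) big; the catch is at (490,380)), and the lid leans back. Both tops read 0.106–0.107, so the drive is home. Next comes the lid, pushed from behind with the fingers shut. I'll rise first and check where the camera body sits.

```bash
python3 -m crank '[-40,10,0,0,0,0,-80,20,0,0,0,0,-115,35,0,0,0,0,-135,40,0,0,0,0,-135,40,0,0,0,0]' 0 
cat >> h.py <<'E'
def lidp(u,z): return [.5334-.041*u,-.1554+.999*u,z]
E
python3 - <<'E'
from h import *
im=cams.get_image("wrist"); T=np.array(im["world_from_camera"]); s=env.observe()
print("cam in tool mm",(np.array(s["tool_rot"]).T@(T[:3,3]-s["position"])*1000).round(0))
go(lidp(-.08,.37),yawrot(2.35))
go(lidp(-.08,.2587),yawrot(2.35))
E
```

```text
time_s: 8.93
position: [0.535, -0.0709, 0.3646]
tool_rot: [[0.005, 0.999, 0.042], [-0.002, 0.042, -0.999], [-1.0, 0.005, 0.002]]
ft_force: [0.0, -0.4, -0.2]
grip_width: 0.0001
cam in tool mm [-144.    2.  -82.]
t 8.98 q [-20.1  17.4  59.9  -0.  102.7 -22.5] shift mm [ -8.   -4.2 164.6] rotvec [ 0.0004  0.0008 -0.0009]
t 8.98 q [-20.1  17.4  59.9  -0.  102.7 -22.5] shift mm [103.3  -4.3 164.5] rotvec [ 0.0004  0.0008 -0.0009]
```

```bash
python3 -m crank '[-8,-4,40,0,0,0,-8,-4,80,0,0,0,-8,-4,120,0,0,0,-8,-4,150,0,0,0,-8,-4,164,0,0,0,-8,-4,164,0,0,0,30,-4,164,0,0,0,65,-4,164,0,0,0,103,-4,164,0,0,0,103,-4,164,0,0,0]'
python3 - <<'E'
from h import *
for u,z in ((-.08,.2587),(-.045,.2587),(-.019,.2587),(.0214,.2587),(.0633,.2425),(.0986,.2147)): go(lidp(u,z),yawrot(2.35))
E
```

```text
time_s: 9.82
position: [0.5342, -0.2314, 0.2511]
tool_rot: [[-0.012, 0.999, 0.043], [0.009, 0.043, -0.999], [-1.0, -0.011, -0.009]]
ft_force: [-1.2, 0.7, -0.7]
grip_width: 0.0003
t 9.82 q [-35.1  24.8  66.3   0.   89.8 -37.5] shift mm [-7.7  2.2  3.9] rotvec [ 0.0016 -0.0092  0.0115]
t 9.82 q [-35.1  24.8  66.3   0.   89.8 -37.5] shift mm [ -7.4   2.3 -31.1] rotvec [ 0.0016 -0.0092  0.0115]
t 9.82 q [-35.1  24.8  66.3   0.   89.8 -37.5] shift mm [ -7.1   2.3 -57.1] rotvec [ 0.0016 -0.0092  0.0115]
t 9.82 q [-35.1  24.8  66.3   0.   89.8 -37.5] shift mm [ -6.8   2.4 -97.4] rotvec [ 0.0016 -0.0092  0.0115]
t 9.82 q [-35.1  24.8  66.3   0.   89.8 -37.5] shift mm [   9.8    2.6 -139.2] rotvec [ 0.0016 -0.0092  0.0115]
t 9.82 q [-35.1  24.8  66.3   0.   89.8 -37.5] shift mm [  37.9    3.  -174.2] rotvec [ 0.0016 -0.0092  0.0115]
```

```bash
python3 -m crank '[-7,2,-8,0,0,0.01,-7,2,-20,0,0,0.01,-7,2,-31,0,0,0.01,-7,2,-44,0,0,0.01,-7,2,-57,0,0,0.01,-7,2,-70,0,0,0.01,-7,2,-84,0,0,0.01,-7,2,-97,0,0,0.01]'
python3 - <<'E'
from h import *
for u,z in ((.0214,.2587),(.0633,.2425),(.0986,.2147),(.124,.1778)): go(lidp(u,z),yawrot(2.35))
E
```

```text
time_s: 10.48
position: [0.5319, -0.1329, 0.259]
tool_rot: [[-0.002, 0.999, 0.043], [0.009, 0.043, -0.999], [-1.0, -0.002, -0.009]]
ft_force: [0.5, -0.9, -1.2]
grip_width: -0.0002
t 10.48 q [-26.6  20.7  71.4   0.4  88.2 -29.1] shift mm [0.3 0.6 1.2] rotvec [ 0.0019 -0.0091  0.0018]
t 10.48 q [-26.6  20.7  71.4   0.4  88.2 -29.1] shift mm [ 16.8   0.7 -40.6] rotvec [ 0.0019 -0.0091  0.0018]
t 10.48 q [-26.6  20.7  71.4   0.4  88.2 -29.1] shift mm [ 45.    0.8 -75.6] rotvec [ 0.0019 -0.0091  0.0018]
t 10.48 q [-26.6  20.7  71.4   0.4  88.2 -29.1] shift mm [  82.1    0.9 -100.7] rotvec [ 0.0019 -0.0091  0.0018]
```

```bash
python3 -m crank '[4,1,-12,0,-0.009,0,10,1,-26,0,-0.009,0,17,1,-41,0,-0.009,0,25,1,-53,0,-0.009,0,35,1,-65,0,-0.009,0,45,1,-76,0,-0.009,0]'
python3 - <<'E'
from h import *
for u,z in ((.0986,.2147),(.124,.1778),(.14,.1496),(.15,.135),(.16,.125),(.162,.118)): go(lidp(u,z),yawrot(2.35))
im=cams.get_image("scene"); cv2.imwrite("pics/s4.png",cv2.resize(im["color"][60:240,110:320],None,fx=3,fy=3)[...,::-1])
E
```

```text
time_s: 10.98
position: [0.5294, -0.055, 0.2139]
tool_rot: [[-0.002, 0.999, 0.043], [0.0, 0.043, -0.999], [-1.0, -0.002, -0.001]]
ft_force: [0.4, -1.2, 0.4]
grip_width: -0.0002
t 10.98 q [-18.7  20.8  78.9  -0.   80.4 -21.2] shift mm [-0.8 -0.1  1.9] rotvec [ 0.0023 -0.0005  0.0017]
t 10.98 q [-18.7  20.8  78.9  -0.   80.4 -21.2] shift mm [ 36.1   0.  -23.5] rotvec [ 0.0023 -0.0005  0.0017]
t 10.98 q [-18.7  20.8  78.9  -0.   80.4 -21.2] shift mm [ 64.3   0.1 -39.4] rotvec [ 0.0023 -0.0005  0.0017]
t 10.98 q [-18.7  20.8  78.9  -0.   80.4 -21.2] shift mm [ 78.9   0.1 -49.4] rotvec [ 0.0023 -0.0005  0.0017]
t 10.98 q [-18.7  20.8  78.9  -0.   80.4 -21.2] shift mm [ 89.    0.2 -59.4] rotvec [ 0.0023 -0.0005  0.0017]
t 10.98 q [-18.7  20.8  78.9  -0.   80.4 -21.2] shift mm [ 96.    0.2 -61.4] rotvec [ 0.0023 -0.0005  0.0017]
```

View pics/s4.png

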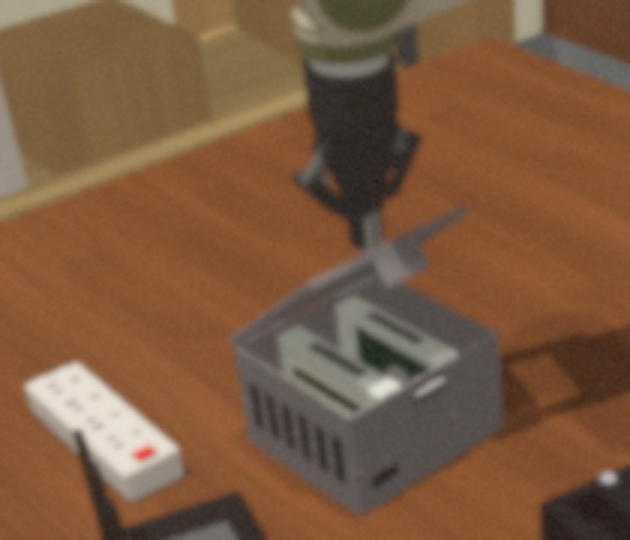

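The lid is following: it is about 40° open, free edge at (430,240), with the fingertips on its outer face at (370,245). Continuing along the arc.

```bash
python3 -m crank '[12,0,-9,0,0,0,24,0,-17,0,0,0,36,0,-24,0,0,0,50,0,-32,0,0,0,64,0,-40,0,0,0,74,0,-47,0,0,0,79,0,-52,0,0,0,79,0,-54,0,0,0]'
python3 - <<'E'
from h import *
for z in (.13,.12,.115): go(lidp(.163,z),yawrot(2.35))
E
```

```text
time_s: 11.7
position: [0.5249, 0.0018, 0.1321]
tool_rot: [[-0.008, 0.999, 0.045], [0.003, 0.045, -0.999], [-1.0, -0.008, -0.004]]
ft_force: [-0.2, -0.2, 0.2]
grip_width: -0.0001
t 11.7 q [-12.8  25.   87.    0.1  68.4 -15.4] shift mm [ 2.2  2.1 -5.5] rotvec [ 0.004  -0.0037  0.0076]
t 11.7 q [-12.8  25.   87.    0.1  68.4 -15.4] shift mm [12.2  2.1 -5.5] rotvec [ 0.004  -0.0037  0.0076]
t 11.7 q [-12.8  25.   87.    0.1  68.4 -15.4] shift mm [17.2  2.2 -5.5] rotvec [ 0.004  -0.0037  0.0076]
```

```bash
python3 -m crank '[-1,2,-5,0,0,0.007,0,2,-5,0,0,0.007,3,2,-5,0,0,0.007,5,2,-5,0,0,0.007,7,2,-5,0,0,0.007,9,2,-5,0,0,0.007,10.5,2,-5,0,0,0.007,12,2,-5,0,0,0.007]'; python3 -m crank '[1,0,0,0,0,0,2,0,0,0,0,0,3,0,0,0,0,0,3,0,0,0,0,0]'
```

```text
time_s: 12.37
position: [0.527, 0.007, 0.1209]
tool_rot: [[0.001, 0.999, 0.045], [0.004, 0.045, -0.999], [-1.0, 0.001, -0.004]]
ft_force: [-0.2, -0.3, 0.0]
grip_width: -0.0002
time_s: 12.7
position: [0.5271, 0.0068, 0.1201]
tool_rot: [[0.003, 0.999, 0.045], [0.003, 0.045, -0.999], [-1.0, 0.003, -0.003]]
ft_force: [-8.4, 1.8, 21.7]
grip_width: 0.0001
```

```bash
python3 -m crank '[1,0,0,0,0,0,2,0,0,0,0,0,2,0,0,0,0,0]'; python3 -m crank '[-10,0,0,0,0,0,-40,0,0,0,0,0,-80,0,0,0,0,0,-120,0,0,0,0,0,-150,0,0,0,0,0]'; python3 -m crank '[0,0,40,0,0,0,0,-40,75,0,0,0,0,-80,105,0,0,0,0,-120,130,0,0,0,0,-150,130,0,0,0,0,-150,130,0,0,0]'
python3 - <<'E'
from h import *
for c in("top","scene"):
    im=cams.get_image(c); C=cloud(im)
    m=(abs(C[...,0]-.53)<.085)&(C[...,1]>-.15)&(C[...,1]<.02)&(C[...,2]>.1)&(C[...,2]<.16); P=C[m]
    k=np.linalg.lstsq(np.c_[P[:,:2]-[.53,-.155],np.ones(len(P))],P[:,2],rcond=None)[0]; print(c,len(P),"slope x,y, z@hinge",k.round(4))
    for q in ("small_drive","dock","router","power_strip","mug"): print(q,[(round(x["p"],2),W(im,x["location"]).round(3).tolist()) for x in models.landmark_of(c,q)[:1]])
    if c=="scene": cv2.imwrite("pics/s5.png",im["color"][...,::-1])
s=env.observe(); print(s["time_s"],s["position"],s["ft_force"])
E
```

```text
time_s: 12.95
position: [0.5272, 0.0067, 0.1202]
tool_rot: [[0.005, 0.999, 0.045], [0.003, 0.045, -0.999], [-1.0, 0.005, -0.002]]
ft_force: [-7.4, 1.8, 19.9]
grip_width: 0.0002
time_s: 13.37
position: [0.5266, 0.0059, 0.2734]
tool_rot: [[0.007, 0.999, 0.045], [0.002, 0.045, -0.999], [-1.0, 0.007, -0.001]]
ft_force: [-0.7, -0.3, 0.6]
grip_width: -0.0
time_s: 13.87
position: [0.3788, -0.1316, 0.2719]
tool_rot: [[0.006, 0.999, 0.041], [0.001, 0.041, -0.999], [-1.0, 0.006, -0.001]]
ft_force: [1.2, 0.0, 0.6]
grip_width: 0.0001
top 3531 slope x,y, z@hinge [ 0.001  -0.0007  0.1193]
small_drive [(0.69, [0.449, 0.264, 0.011])]
dock [(0.67, [0.528, -0.158, 0.112])]
router [(0.9, [0.781, 0.015, -0.008])]
power_strip [(0.85, [0.727, -0.255, 0.003])]
mug [(0.84, [0.737, 0.325, -0.003])]
scene 2076 slope x,y, z@hinge [-0.0021 -0.0047  0.1194]
small_drive [(0.74, [0.441, 0.27, 0.012])]
dock [(0.71, [0.524, -0.074, 0.002])]
router [(0.61, [0.776, 0.015, -0.003])]
power_strip []
mug []
14.4667 [ 0.38286972 -0.13039829  0.27192465] [-0.1214528   0.82038775  1.16290507]
```

View pics/s5.png

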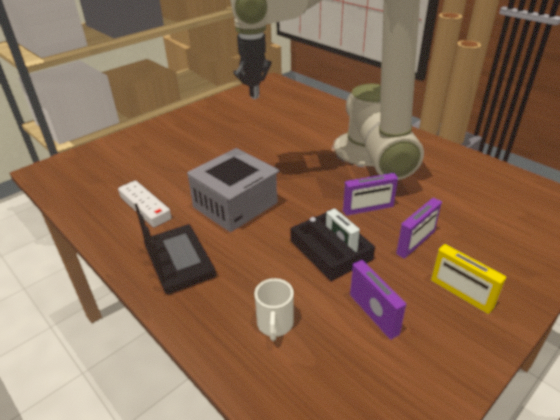

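The lid is flat and shut at (234,180), the small drive is still in the dock at (341,230), and the bystanders and look-alikes haven't moved. The arm is clear and touching nothing, so I'm handing in.

```bash
python3 -c "
from rig import env
print(env.close_job())"
```

```text
the job is handed in; nothing more can be done
None
```

I moved the big drive from the dock into the empty bay, then swung the lid over and pressed it shut. The job was handed in at about 14.5 s.

- **Drive:** I felt the bay floor at the expected TCP height (0.068 m) before letting go. Afterwards the drive's top read 0.106–0.107 m, level with the stored drive.
- **Lid:** It is flat in both cameras, with a slope of 0.005 or less and its top at 0.119 m (0.120 expected). I pressed with about 22 N, and the press stopped at the shut height. I did not see the catch snap itself; that is inferred from the height and from the lid staying flat after I lifted off.
- **Surroundings:** The small drive, router, power strip and mug read where they began, within 1 cm. In the last picture the purple and yellow look-alikes also look unmoved.
- **Checks that disagreed:** In the last network pass the dock was mistaken for the case in both cameras. The power strip and mug were missed in the scene view, but they are visible in the picture and the top camera found them.

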